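# Post the wooden house piece into the dust-off box

### The arm

A 7-joint arm with a two-finger parallel gripper is mounted at the origin on the work surface. World frame = base frame: x ahead of the robot, y to its left, z up, the work surface at z = 0. Lengths are in m, angles in rad, forces in N, time in s.
With the tool pointing down it reaches from about 0.425 to 0.8 m from the base axis. Payload 8.3 kg.
Tool frame: the origin (TCP) lies at the very end of the fingers, on their centre line; the grasp point (between the pads) lies 19 mm behind it; z points along the fingers, y is the line along which they close (so a half turn about z gives the same grasp; the last joint's range is limited). The gripper opens to 85 mm and grips with 20 to 120 N. Pads are 22 mm wide; open, the fingers measure 114 mm over their backs; the gripper's body (76 mm by 85 mm) begins 54 mm behind the grasp point. The pads swing forward as they close: fully open they stand 13 mm farther back than shut.
Start: joints at [1.225, 0.383, 0.016, 1.37, -0.006, 1.388, -0.046], TCP at [0.174, -0.6, 0.231] pointing down, gripper open.
Joint ranges: [-2.95, 2.95], [-0.25, 2.06], [-1.52, 1.56], [0.18, 2.33], [-1.44, 4.58], [0.02, 2.06], [-3.01, 3.01]. Speed limits (rad/s): [2.39, 2.39, 3.01, 3.01, 3.14, 3.14, 3.14].

### API

Orientations are given as [roll, pitch, yaw] about the fixed x, y, z axes, in that order (R = Rz(yaw) Ry(pitch) Rx(roll)).
In Python, from station import ctrl gives the robot as it stands.
- The arm moves only by the tool pendant, called after "Request:" as name(argument=value, ...) on one line, values as JSON. Schema: {"type":"object","properties":{"plan":{"type":"object","properties":{"increments":{"type":"array","items":{"type":"array","items":{"type":"number"},"minItems":5,"maxItems":5},"minItems":1,"maxItems":8}},"additionalProperties":false,"required":["increments"]},"squeeze":{"type":"number"},"only":{"type":"string"},"quiet":{"type":"boolean"},"lines":{"type":"string"}},"required":["plan"],"additionalProperties":false}. plan is an object whose key "increments" holds a list of rows, 1 to 8 of them, each of 5 numbers: the finger opening in m, then dx, dy, dz in m, then a turn about the tool's z in rad; each row is the pose to reach, as a shift and turn from the pose commanded when the call began, along the tool's axes at that moment; what a row does not reach only later rows make up. A row lasts 1/10 s, in which the tool goes at most 0.05 m and 0.15 rad, less where a joint would pass 70% of its speed; a pose out of reach is approached as far as the arm can. The fingers move at their own pace and stop on an object; squeeze is the grip in N (left out, the last holds). Time passes only in rows, so rows that do not move let the fingers close. The tool returns the time, the measured TCP pose, the force, the opening and the grip force at its end. only (a regular expression) keeps the lines of the reply that match it, lines (a string "A,B") keeps lines A to B, and quiet returns only ok. Input that does not fit is refused with a message, and nothing moves.
- ctrl.read_state(): the state, without advancing time (a new reading comes with each control period).
- ctrl.get_image(name): name is "scene" or "side" or "wrist"; returns a dict with "pixels" (384x512x3 uint8, red, green, blue), "mtx" (3x3 intrinsics, pixels), "T" (4x4, takes a point from camera to world coordinates). Camera axes: x right, y down, z forward; pixel columns grow to the right and rows downward; lengths in m; the calibration is good to about 2 mm. A picture is of the moment at which its call begins. There is no depth.
- ctrl.sign_off(): hands the job in; it is judged then, once.
The state is a dict: "time": time; "qpos": joint angles; "joint_velocities": joint speeds; "joint_torque": joint torques, N m; "position": TCP position; "eef_rot": TCP orientation; "ft_force": force on the tool from outside, world axes, zero at the start; "ft_torque": the same for the moment, N m; "finger_gap": finger opening in m; "grasp_force": force on a finger pad.
Only numpy, scipy, OpenCV 4.12 (cv2) and the standard library are available. Lean on these libraries where they do the work, as an engineer would, in place of code of your own. Each camera call takes 0.05 s, during which the arm holds its last target. There are 200 camera calls.

### The job

Take the house-shaped wooden piece from the jig board to the infeed shelf of the dust-off box and, with it lying flat and its gable point first, push it through the spring flap until it drops right inside and the flap has swung shut behind it. Leave the other wooden pieces and the glue bottle where they are.

Things in the scene. Friction and masses are not known exactly. Their poses are not given: they have to be found in the camera images.
- house: loose house-shaped dark wood blank, 18 mm thick, 40 to 85 g, flat on the jig board. From above 62 mm long (x) by 40 mm wide (y): a rectangle with parallel sides (x -31 to +11 mm, y +-20 mm) and a 45 degree gable with its point at x +31 mm. Origin: centre of the underside, midway between base edge and point; +x to the point, z up. Centre of mass at about x -6 mm
- house_tip (a point): the gable point of the house piece, at half its thickness (31 mm along +x from its origin, 9 mm up)
- house_base (a point): middle of the flat base edge of the house piece at the end away from the gable, at half its thickness (31 mm along -x, 9 mm up)
- dustbox: fixed grey sheet-metal box with a clear roof, 200 mm deep (x 0 to 200), 220 mm wide (y +-110), 140 mm high, with an infeed shelf and flap port in front. Origin: on the bench under the middle of the port, in the outer plane of the 4 mm front wall; +x into the box, z up. Inside, a slick-lined wall drops straight from the sill to the floor, 80 mm lower. Nothing on it stands higher than 145 mm
- port (a point): middle of the port's sill, in the outer plane of the front wall, 90 mm above the bench. Port 52 mm wide, 40 mm high; the wall above it ends 50 mm over the sill. The steel shelf, top level with the sill, 150 mm wide, reaches 120 mm out from the wall (-x) and ends at the wall: a piece tips in once over half is through and drops clear as its base reaches the wall. Axes as the box
- flap (a joint): steel flap closing the port from within, 48 x 39 mm, hinged along its top edge 42 mm above the sill, 6 mm inside the front wall's outer plane. Radians: 0 hanging shut, grows as it swings inward and up, to 1.5. A light spring (0.006 N m, plus 0.02 N m per rad) returns it, pushing back with 0.2 to 1 N; its faces are slick
- board: fixed plywood jig board flat on the bench, 220 mm (x) by 300 mm (y) by 8 mm thick; origin centre of its underside. The three wooden pieces lie on it; it may be to the left or right of the dust-off box
- disc: round dark wood blank, 48 mm diameter, 18 mm thick, loose on the jig board; origin centre of underside. Bystander
- square: square dark wood blank, 46 x 46 mm, 18 mm thick, loose on the jig board; origin centre of underside. Bystander
- glue: white plastic glue bottle, 44 mm diameter, 80 mm high, standing on the bench beyond the jig board; origin centre of its base. Bystander

How it is judged:
By the outcome, as a careful person would: the job done as asked, in the order asked, and still so for the second after the job is handed in, with the robot touching nothing.
It also fails if it takes over 51 s, if anything falls off the work surface, if the arm or the gripper's body presses on something with over 40 N, if the wrist force passes 120 N, or if a joint passes its speed limit or range.

## Working session

There is one attempt and no reset: what is moved stays moved. The work goes in short steps, Python scripts to look and compute and a tool call to move; the robot and the scene stay as the last step left them, time stands still between calls to the robot, and variables do not carry over. Pictures are saved under pics/ and viewed, at most 10 in all, crops included, and the job is handed in when it is done.

```bash
ls; mkdir -p pics; python3 - <<'E'
from station import ctrl
import cv2,numpy as np
for n in ["scene","side"]:
    d=ctrl.get_image(n); cv2.imwrite(f"pics/{n}0.png",d["pixels"][:,:,::-1]); np.savez(f"{n}0.npz",**d)
    print(n,d["mtx"].round(1).tolist(),d["T"].round(3).tolist())
s=ctrl.read_state();print(s["time"],s["position"],s["eef_rot"],s["finger_gap"])
E
```

```text
pics
station.py
scene [[412.8, 0.0, 256.7], [0.0, 412.8, 183.3], [0.0, 0.0, 1.0]] [[0.957, 0.222, -0.185, 0.799], [0.289, -0.734, 0.615, -0.547], [0.0, -0.642, -0.767, 0.762], [0.0, 0.0, 0.0, 1.0]]
side [[375.6, 0.0, 246.6], [0.0, 375.6, 190.4], [0.0, 0.0, 1.0]] [[-0.943, -0.221, 0.248, 0.42], [-0.332, 0.579, -0.745, 0.549], [0.021, -0.785, -0.619, 0.583], [0.0, 0.0, 0.0, 1.0]]
0.1 [ 0.17432334 -0.59973071  0.23037659] [-3.13983043e+00  4.31892560e-05  2.82896138e-01] 0.08562075050040935
```

View pics/scene0.png

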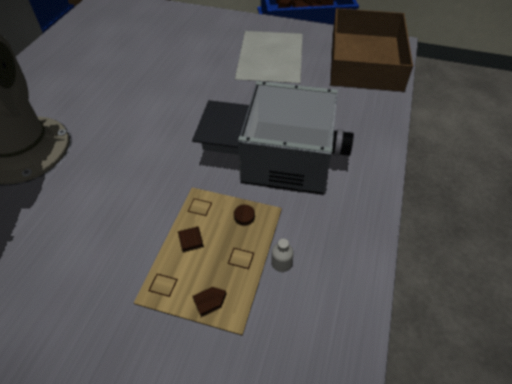

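View pics/side0.png

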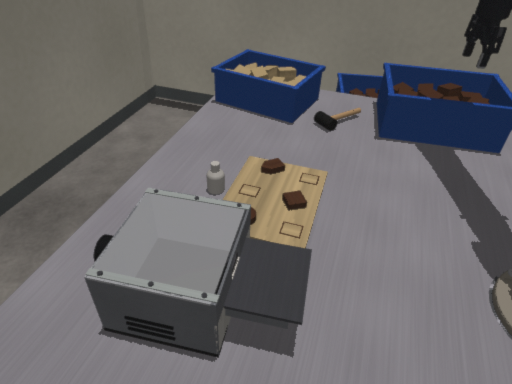

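The scene view shows the house at about px (210,300), disc (244,214), square (191,238), glue (283,252) and the shelf around (222,128). In the side view the house is at (273,166) and the shelf spans (235–310, 240–325).

```bash
cat > h.py <<'E'
import numpy as np,cv2
def ray(d,uv):
    uv=np.atleast_2d(uv).astype(float); p=np.c_[uv,np.ones(len(uv))]@np.linalg.inv(d["mtx"]).T
    return d["T"][:3,3],p@d["T"][:3,:3].T
def onz(d,uv,z):
    o,r=ray(d,uv); return o+r*((z-o[2])/r[:,2])[:,None]
def tri(d1,u1,d2,u2):
    A=np.zeros((3,3));b=np.zeros(3);L=[]
    for d,u in((d1,u1),(d2,u2)):
        o,r=ray(d,u); r=r[0]/np.linalg.norm(r[0]); P=np.eye(3)-np.outer(r,r);A+=P;b+=P@o;L.append((o,P))
    x=np.linalg.solve(A,b); return x,[np.linalg.norm(P@(x-o))*1e3 for o,P in L]
E
python3 - <<'E'
from h import *
S=dict(np.load("scene0.npz"));D=dict(np.load("side0.npz"))
for n,d,box in(("scene",S,(140,190,290,330)),("side",D,(220,150,335,245))):
    x0,y0,x1,y1=box
    im=d["pixels"]; g=im.max(2); m=np.zeros_like(g); m[y0:y1,x0:x1]=(g[y0:y1,x0:x1]<75)*255
    c,_=cv2.findContours(m,cv2.RETR_EXTERNAL,cv2.CHAIN_APPROX_NONE)
    for k in c:
        if cv2.contourArea(k)>60:
            a=cv2.approxPolyDP(k,2,True)[:,0]; print(n,cv2.contourArea(k),a.tolist())
def crop(d,x0,y0,w,h,s):return cv2.convertScaleAbs(cv2.resize(d["pixels"][y0:y0+h,x0:x0+w,::-1],None,fx=s,fy=s,interpolation=cv2.INTER_CUBIC),alpha=1.8)
a=np.hstack([crop(S,180,275,50,50,8),crop(D,250,145,50,50,8)])
cv2.imwrite("pics/house.png",a)
b=np.hstack([crop(S,190,80,100,100,4),crop(D,220,230,100,100,4)])
cv2.imwrite("pics/shelf.png",b)
E
```

```text
scene 601.5 [[224, 290], [211, 287], [193, 296], [201, 316], [221, 306], [225, 296]]
scene 157.5 [[272, 256], [271, 263], [275, 269], [289, 269], [289, 260], [279, 262]]
scene 409.5 [[197, 227], [178, 232], [183, 251], [203, 246]]
scene 335.0 [[240, 205], [234, 211], [234, 219], [241, 225], [247, 225], [254, 219], [253, 209], [247, 205]]
side 325.0 [[250, 208], [237, 244], [279, 244], [246, 237], [248, 227], [255, 219], [254, 211]]
side 159.5 [[283, 194], [288, 209], [305, 206], [305, 201], [295, 201], [290, 193], [295, 202], [292, 203], [288, 195]]
side 156.5 [[284, 166], [276, 166], [279, 161], [265, 162], [264, 164], [273, 167], [271, 169], [263, 166], [261, 170], [271, 173], [283, 170]]
```

View pics/house.png

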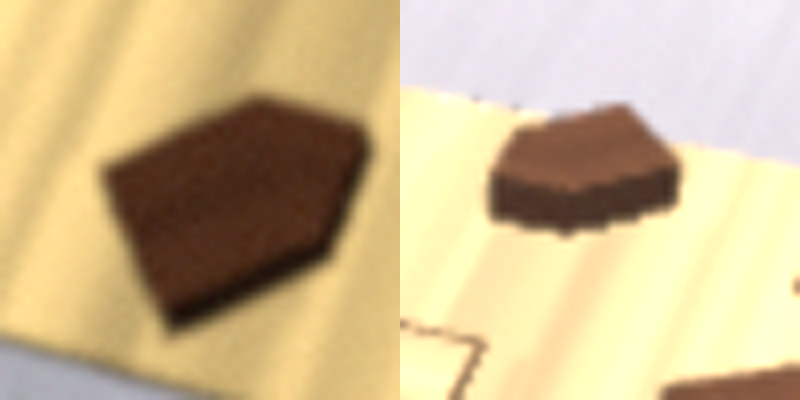

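View pics/shelf.png

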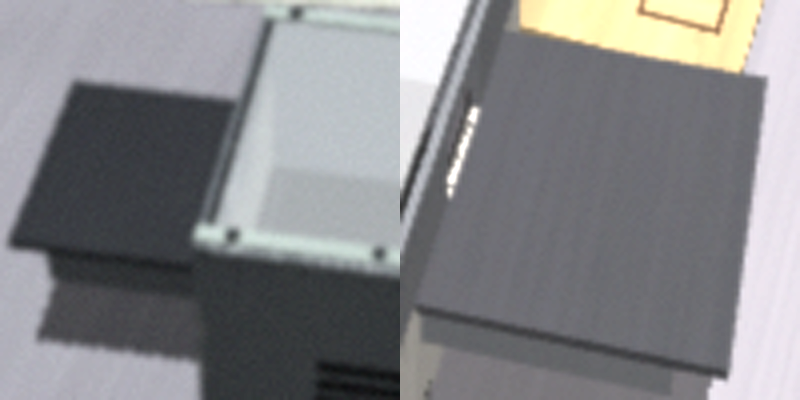

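The house crop shows all five top-face corners in both views. The shelf crop shows both outer corners in both views, and the inner corners at the wall in the side view. Next I'll triangulate.

```bash
python3 - <<'E'
from h import *
S=dict(np.load("scene0.npz"));D=dict(np.load("side0.npz"))
np.set_printoptions(precision=4,suppress=True)
a=np.array([(362,130),(260,97),(105,170),(170,318),(328,245)])/8+[180,275]-.44
b=(np.array([(490,172),(575,190),(680,165),(628,105),(520,128)])-[400,0])/8+[250,145]-.44
for n,u,v in zip("tip shU baU baL shL".split(),a,b): print(n,*tri(S,u,D,v))
for n,d,u in(("S",S,a),("D",D,b)):
    p=onz(d,u,.026)[:,:2]; m=(p[2]+p[3])/2; ax=p[0]-m; s=p[1]+p[4]-p[2]-p[3]
    print(n,p.tolist(),"len",np.linalg.norm(ax),"w",np.linalg.norm(p[2]-p[3]),"org",(m+p[0])/2,"yaw",np.arctan2(ax[1],ax[0]),np.arctan2(s[1],s[0]))
sa=np.array([(10,243),(75,85)])/4+[190,80]-.4
sb=(np.array([(767,77),(727,372),(417,308),(510,32)])-[400,0])/4+[220,230]-.4
for i in(0,1): print("shelf out",*tri(S,sa[i],D,sb[i]))
p=onz(D,sb,.09);q=onz(S,sa,.09);print(p,q)
for e in((0,3),(1,2)): w=p[e[1]]-p[e[0]];print("yaw",np.arctan2(w[1],w[0]),np.linalg.norm(w))
w=q[1]-q[0];print("S outer edge yaw",np.arctan2(-w[0],w[1]),np.linalg.norm(w)); w=p[1]-p[0];print("D",np.arctan2(-w[0],w[1]),np.linalg.norm(w))
sl=(np.array([(462,150)])-[400,0])/4+[220,230]-.4; print("gap",onz(D,sl,.09),onz(D,sl,.1))
# roof front corners z=.14 scene/side
E
```

```text
tip [ 0.6417 -0.2311  0.0263] [np.float64(1.1315478768382854), np.float64(1.131547876838487)]
shU [ 0.6141 -0.2306  0.0263] [np.float64(0.24896625942084422), np.float64(0.24896625942088782)]
baU [ 0.5858 -0.2582  0.0255] [np.float64(0.1647682169620184), np.float64(0.16476821696202149)]
baL [ 0.6127 -0.2874  0.0246] [np.float64(0.8923897462696847), np.float64(0.892389746269531)]
shL [ 0.6421 -0.2604  0.0251] [np.float64(0.3818506695460248), np.float64(0.3818506695459296)]
S [[0.6405889353197346, -0.23131579261001217], [0.614267666809526, -0.23039251724836712], [0.5857624610861965, -0.25845467977587244], [0.6139153268048948, -0.2876581037978902], [0.6426512355974578, -0.2606712525932264]] len 0.058333896592308664 w 0.040563824065105406 org [ 0.6202 -0.2522] yaw 0.7974057098173954 0.7658788840770498
D [[0.6428768133633469, -0.23100343097648324], [0.6139947197061839, -0.23116890772341592], [0.5857784377014902, -0.2574065740494962], [0.61142275981012, -0.28578352856581346], [0.6413691947991013, -0.25923598945747484]] len 0.060067152596765254 w 0.03824765096097141 org [ 0.6207 -0.2513] yaw 0.7420097367027749 0.7369672746084952
shelf out [0.4549 0.073  0.0895] [np.float64(0.3883921291496248), np.float64(0.3883921291496767)]
shelf out [0.4385 0.2214 0.0871] [np.float64(0.15021964416123293), np.float64(0.1502196441612654)]
[[0.4545 0.0733 0.09  ]
 [0.4385 0.2234 0.09  ]
 [0.5556 0.2375 0.09  ]
 [0.5708 0.0872 0.09  ]] [[0.4556 0.0725 0.09  ]
 [0.4399 0.218  0.09  ]]
yaw 0.11878185324156725 0.11713270828227314
yaw 0.11929089975963666 0.1179720383246269
S outer edge yaw 0.10752154582122798 0.14635360264314304
D 0.10637705695340478 0.15099223928941385
gap [[0.5669 0.1595 0.09  ]] [[0.5639 0.1674 0.1   ]]
```

```bash
cat >> h.py <<'E'
def go(x,y,z,yaw):
    from station import ctrl
    s=ctrl.read_state();p=s["position"];r,pt,w=s["eef_rot"]
    from scipy.spatial.transform import Rotation as R
    M=R.from_euler("xyz",[r,pt,w]).as_matrix()
    print("t",s["time"],"d",(M.T@(np.array([x,y,z])-p)).round(4),"turn",round(-(yaw-w),4),"q",s["qpos"].round(2))
HO=np.array([.6210,-.2520]);HY=.757; PO=np.array([.5655,.161]);BY=.115
def loc(o,yaw,x,y=0): return o+[x*np.cos(yaw)-y*np.sin(yaw),x*np.sin(yaw)+y*np.cos(yaw)]
E
python3 -c "
from h import *
go(*loc(HO,HY,-.008),.16,HY)"
```

```text
t 0.1 d [ 0.5189 -0.2054  0.0707] turn -0.4741 q [ 1.23  0.38  0.02  1.37 -0.01  1.39 -0.05]
```

Distance 0.558 → 12 rows. Speed per row 0.05. Two calls. First 8 rows: 0.35.

Request:
pendant(plan={"increments":[[0.085,0.045,-0.018,0.005,-0.06],[0.085,0.09,-0.036,0.01,-0.12],[0.085,0.135,-0.054,0.02,-0.18],[0.085,0.18,-0.072,0.03,-0.24],[0.085,0.225,-0.09,0.04,-0.3],[0.085,0.27,-0.108,0.05,-0.36],[0.085,0.315,-0.126,0.06,-0.42],[0.085,0.36,-0.143,0.07,-0.474]]}, squeeze=30)

```text
time: 0.9
position: [0.4813, -0.3608, 0.1606]
eef_rot: [-3.141, 0.0, 0.759]
ft_force: [1.0, -0.2, 0.3]
finger_gap: 0.085
grasp_force: 0.0
```

```bash
python3 -c "
from h import *
go(*loc(HO,HY,-.008),.16,HY)"
```

```text
t 0.9 d [0.1682 0.0173 0.0006] turn 0.0021 q [ 0.77  0.39 -0.24  1.53  0.1   1.23 -0.29]
```

Request:
pendant(plan={"increments":[[0.085,0.045,0.005,0,0],[0.085,0.09,0.01,0,0],[0.085,0.13,0.014,0,0],[0.085,0.168,0.017,0,0],[0.085,0.168,0.017,0,0]]})

```text
time: 1.4
position: [0.6179, -0.2519, 0.1602]
eef_rot: [-3.139, -0.004, 0.766]
ft_force: [-0.5, 0.6, -0.3]
finger_gap: 0.085
grasp_force: 0.0
```

```bash
python3 - <<'E'
from h import *
from station import ctrl
go(*loc(HO,HY,-.008),.16,HY)
d=ctrl.get_image("wrist");cv2.imwrite("pics/w1.png",d["pixels"][:,:,::-1]);np.savez("w1.npz",**d)
g=d["pixels"].max(2);print(g.min(),d["T"].round(3).tolist())
c,_=cv2.findContours((g<75).astype(np.uint8),cv2.RETR_EXTERNAL,cv2.CHAIN_APPROX_NONE)
for k in c:
    if cv2.contourArea(k)>800:
        a=cv2.approxPolyDP(k,4,True)[:,0]; print(a.tolist(),onz(d,a,.026)[:,:2].round(4).tolist())
E
```

```text
t 1.4 d [-0.0059  0.0021  0.0002] turn 0.0089 q [ 0.53  0.53 -0.28  1.33  0.14  1.3  -0.56]
11 [[0.693, -0.685, -0.226, 0.676], [-0.721, -0.659, -0.214, -0.197], [-0.002, 0.311, -0.95, 0.303], [0.0, 0.0, 0.0, 1.0]]
[[511, 326], [490, 318], [475, 320], [471, 328], [446, 324], [438, 313], [421, 306], [387, 265], [383, 267], [408, 304], [392, 314], [391, 300], [357, 252], [353, 296], [373, 341], [343, 383], [317, 373], [313, 362], [256, 369], [196, 362], [192, 373], [165, 383], [136, 342], [156, 293], [153, 254], [146, 253], [116, 303], [117, 314], [100, 304], [125, 268], [121, 265], [89, 304], [62, 324], [37, 329], [33, 321], [20, 318], [1, 325], [0, 383], [511, 383]] [[0.6806, -0.5403], [0.6717, -0.5175], [0.6602, -0.509], [0.652, -0.5141], [0.6378, -0.4926], [0.6402, -0.4765], [0.6338, -0.4582], [0.6397, -0.3998], [0.6358, -0.3988], [0.6265, -0.4474], [0.6086, -0.4454], [0.6181, -0.4322], [0.6293, -0.3698], [0.5959, -0.4027], [0.575, -0.457], [0.5181, -0.4763], [0.5083, -0.4468], [0.5153, -0.4333], [0.4682, -0.3977], [0.4322, -0.3472], [0.4183, -0.3537], [0.3884, -0.342], [0.4096, -0.2874], [0.4685, -0.2657], [0.4992, -0.2376], [0.4955, -0.2324], [0.433, -0.2451], [0.4235, -0.2534], [0.4214, -0.2347], [0.4698, -0.2281], [0.4697, -0.2235], [0.4141, -0.2271], [0.3765, -0.2216], [0.3543, -0.2072], [0.3597, -0.1991], [0.3539, -0.1881], [0.3337, -0.1791], [0.2679, -0.2172], [0.6401, -0.6026]]
[[255, 134], [231, 160], [233, 205], [277, 185], [277, 156]] [[0.6425, -0.2286], [0.6131, -0.2293], [0.5848, -0.2576], [0.6241, -0.2722], [0.642, -0.2544]]
[[58, 125], [109, 136], [104, 149], [58, 178], [110, 183], [115, 132]] [[0.5377, -0.1092], [0.559, -0.1442], [0.5474, -0.1476], [0.5001, -0.1344], [0.527, -0.1687], [0.565, -0.1457]]
```

View pics/w1.png

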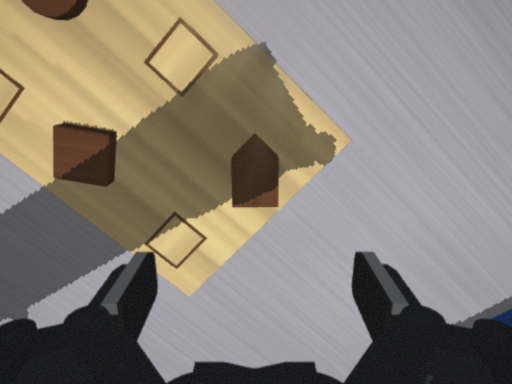

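The wrist view shows the house at px (255,170) with its tip at (255,134). Ray-cast, that agrees with the two-view fit.

Request:
pendant(plan={"increments":[[0.085,0,0,0.04,0],[0.085,0,0,0.08,0],[0.085,0,0,0.11,0],[0.085,0,0,0.11,0],[0.085,0,0,0.11,0]]})

```text
time: 1.95
position: [0.6133, -0.2603, 0.0516]
eef_rot: [-3.141, 0.001, 0.756]
ft_force: [0.3, -0.3, 0.2]
finger_gap: 0.0848
grasp_force: 0.0
```

```bash
python3 - <<'E'
from h import *
go(*loc(HO,HY,-.008),.0095,.765)
E
```

```text
t 1.95 d [ 0.0033 -0.0007  0.0421] turn -0.0094 q [ 0.53  0.62 -0.27  1.45  0.17  1.1  -0.58]
```

Request:
pendant(plan={"increments":[[0.085,0.003,0,0.02,-0.009],[0.085,0.003,0,0.035,-0.009],[0.085,0.003,0,0.041,-0.009],[0.085,0.003,0,0.041,-0.009],[0.03,0.003,0,0.041,-0.009],[0.03,0.003,0,0.041,-0.009],[0.03,0.003,0,0.041,-0.009],[0.03,0.003,0,0.041,-0.009]]}, squeeze=30)

```text
time: 2.75
position: [0.6168, -0.2575, 0.0112]
eef_rot: [3.14, -0.001, 0.766]
ft_force: [-0.5, 0.1, 4.5]
finger_gap: 0.0391
grasp_force: 31.8
```

Request:
pendant(plan={"increments":[[0.03,0,0,0,0],[0.03,0,0,0,0],[0.03,0,0,0,0]]}, squeeze=30)

```text
time: 3.05
position: [0.6168, -0.2575, 0.0112]
eef_rot: [3.14, -0.001, 0.766]
ft_force: [-1.2, -0.1, 6.1]
finger_gap: 0.0389
grasp_force: 31.9
```

Request:
pendant(plan={"increments":[[0.03,0,0,-0.01,0],[0.03,0,0,-0.03,0],[0.03,0,0,-0.07,0],[0.03,0,0,-0.11,0],[0.03,0,0,-0.15,0],[0.03,0,0,-0.18,0],[0.03,0,0,-0.18,0]]}, squeeze=40)

```text
time: 3.75
position: [0.6185, -0.2579, 0.1968]
eef_rot: [3.133, -0.004, 0.766]
ft_force: [-0.1, -0.4, -0.3]
finger_gap: 0.0388
grasp_force: 41.4
```

```bash
python3 - <<'E'
from h import *
go(*loc(PO,BY,-.055),.19,BY)
E
```

```text
t 3.75 d [ 0.2083 -0.3721  0.0046] turn 0.6508 q [ 0.53  0.51 -0.28  1.28  0.14  1.36 -0.55]
```

Request:
pendant(plan={"increments":[[0.03,0.018,-0.031,0,0.05],[0.03,0.036,-0.063,0,0.11],[0.03,0.054,-0.095,0,0.17],[0.03,0.072,-0.127,0,0.23],[0.03,0.09,-0.16,0,0.29],[0.03,0.107,-0.191,0,0.35],[0.03,0.125,-0.223,0,0.41],[0.03,0.143,-0.255,0,0.47]]})

```text
time: 4.55
position: [0.5414, 0.0269, 0.1898]
eef_rot: [-3.141, 0.001, 0.293]
ft_force: [0.5, 0.3, -0.5]
finger_gap: 0.0389
grasp_force: 41.3
```

```bash
python3 - <<'E'
from h import *
go(*loc(PO,BY,-.055),.19,BY)
E
```

```text
t 4.55 d [ 0.0077 -0.1312 -0.0002] turn 0.1783 q [ 0.19  0.25 -0.35  1.65  0.09  1.26 -1.46]
```

Request:
pendant(plan={"increments":[[0.03,0.002,-0.033,0,0.05],[0.03,0.004,-0.066,0,0.1],[0.03,0.006,-0.1,0,0.15],[0.03,0.008,-0.131,0,0.178],[0.03,0.008,-0.131,0,0.178],[0.03,0.008,-0.131,0,0.178],[0.03,0.008,-0.131,0,0.178]]})

```text
time: 5.25
position: [0.5121, 0.1519, 0.1899]
eef_rot: [3.141, 0.001, 0.117]
ft_force: [-0.3, -0.0, -0.6]
finger_gap: 0.0388
grasp_force: 41.3
```

```bash
python3 - <<'E'
from h import *
from station import ctrl
go(*loc(PO,BY,-.043),.098,BY)
S=ctrl.get_image("scene");D=ctrl.get_image("side");W=ctrl.get_image("wrist")
for n,d in(("s1",S),("d1",D),("w2",W)): np.savez(n+".npz",**d)
a=cv2.resize(S["pixels"][60:200,170:350],(540,420));b=cv2.resize(D["pixels"][180:340,150:340],(500,420))
cv2.imwrite("pics/p1.png",cv2.convertScaleAbs(cv2.resize(np.hstack([a,b])[:,:,::-1],(800,323)),alpha=1.6))
cv2.imwrite("pics/w2.png",cv2.convertScaleAbs(W["pixels"][:,:,::-1],alpha=1.6))
E
```

```text
t 5.25 d [ 0.0112 -0.0029  0.0919] turn 0.0017 q [ 0.    0.24 -0.41  1.67  0.1   1.26 -1.89]
```

View pics/w2.png

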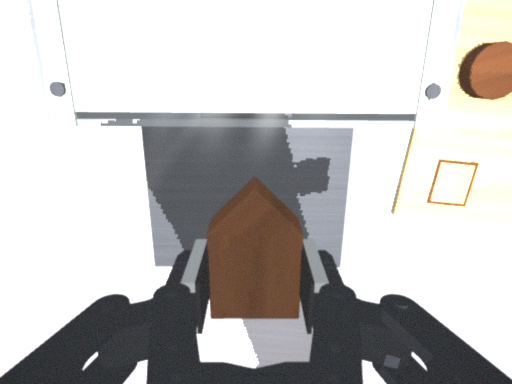

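View pics/p1.png

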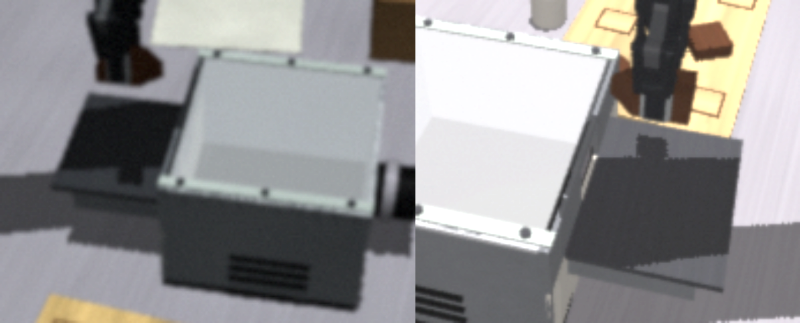

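The wrist view shows the house held level, tip at (255,177). The shelf's sides run from (143,127) to (155,267) and from (353,127) to (341,267), and the front roof screws are at (57,89) and (433,91). I'll use these to refine the port centre.

```bash
python3 - <<'E'
from h import *
W=dict(np.load("w2.npz"))
def b(p): 
    p=np.asarray(p)[:,:2]-PO; c,s=np.cos(BY),np.sin(BY); return (np.c_[p@[c,s],p@[-s,c]]*1e3).round(1).tolist()
print("shelf",b(onz(W,[(143,127),(155,267),(353,127),(341,267)],.09)))
print("screws",b(onz(W,[(57,89),(433,91)],.142)))
print("house",b(onz(W,[(255,177),(209,233),(211,319),(299,319),(301,231)],.2047)))
print("tcp",b([[.5121,.1519]]))
S=dict(np.load("s1.npz"));D=dict(np.load("d1.npz"))
# roof front corner screws: scene(179,182)->, (218,53); side crop
k=540/180*800/1040; sx=lambda x,y:(170+x/k,60+y/(420/140*323/420))
k2=500/190*800/1040; dx=lambda x,y:(150+(x-415.4)/k2,180+y/(420/160*323/420))
for u,v in(((179,182),(525,232)),((218,53),(595,50))):
    print(u,v)
print("S",b(onz(S,[sx(179,182),sx(216,54)],.142)),"D",b(onz(D,[dx(525,232),dx(595,50)],.142)))
E
```

```text
shelf [[-9.7, 75.0], [-122.6, 76.8], [-9.7, -73.2], [-122.7, -73.8]]
screws [[18.3, 102.3], [17.3, -99.5]]
house [[-12.1, -3.6], [-36.2, 15.3], [-79.1, 16.2], [-79.1, -23.6], [-35.3, -22.6]]
tcp [[-54.1, -2.9]]
(179, 182) (525, 232)
(218, 53) (595, 50)
S [[17.8, -100.4], [19.3, 98.3]] D [[20.4, 99.6], [19.6, -100.7]]
```

Request:
pendant(plan={"increments":[[0.03,0.003,-0.002,0.02,0],[0.03,0.007,-0.004,0.05,0],[0.03,0.007,-0.004,0.075,0],[0.03,0.007,-0.004,0.088,0],[0.03,0.007,-0.004,0.092,0],[0.03,0.007,-0.004,0.092,0],[0.03,0.007,-0.004,0.092,0]]})

```text
time: 6.1
position: [0.5193, 0.1582, 0.0996]
eef_rot: [-3.141, -0.002, 0.118]
ft_force: [1.0, -0.0, 0.3]
finger_gap: 0.039
grasp_force: 41.4
```

```bash
python3 - <<'E'
from h import *
go(*loc(PO,BY,-.046,.001),.0935,BY)
E
```

```text
t 6.1 d [0.0002 0.0015 0.0061] turn 0.0026 q [-0.02  0.34 -0.41  1.76  0.15  1.07 -1.93]
```

Request:
pendant(plan={"increments":[[0.03,0,0.001,0.003,0],[0.03,0,0.001,0.005,0],[0.03,0,0.001,0.005,0],[0.03,0,0.001,0.005,0]]})

```text
time: 6.5
position: [0.5186, 0.1571, 0.0934]
eef_rot: [-3.142, -0.0, 0.118]
ft_force: [-0.4, -0.5, -0.5]
finger_gap: 0.0386
grasp_force: 41.4
```

Request:
pendant(plan={"increments":[[0.03,0,0,0.001,0],[0.03,0,0,0.001,0]]})

```text
time: 6.7
position: [0.5187, 0.1572, 0.0932]
eef_rot: [3.141, -0.001, 0.118]
ft_force: [-4.9, -1.5, 6.1]
finger_gap: 0.0391
grasp_force: 42.1
```

Request:
pendant(plan={"increments":[[0.03,0,0,0.001,0],[0.03,0,0,0.001,0]]})

```text
time: 6.9
position: [0.5187, 0.1572, 0.0931]
eef_rot: [3.141, -0.001, 0.118]
ft_force: [-6.9, -2.8, 15.7]
finger_gap: 0.0393
grasp_force: 43.2
```

Request:
pendant(plan={"increments":[[0.03,0,0,-0.002,0],[0.03,0,0,-0.002,0],[0.06,0,0,-0.002,0],[0.06,0,0,-0.002,0],[0.06,0,0,-0.002,0],[0.06,0,0,-0.02,0],[0.06,0,0,-0.05,0],[0.06,0,0,-0.05,0]]})

```text
time: 7.7
position: [0.5207, 0.1581, 0.1451]
eef_rot: [-3.14, -0.006, 0.118]
ft_force: [-0.3, -0.3, 1.4]
finger_gap: 0.0599
grasp_force: 0.0
```

```bash
python3 - <<'E'
from h import *
from station import ctrl
W=ctrl.get_image("wrist"); np.savez("w3.npz",**W)
cv2.imwrite("pics/w3.png",cv2.convertScaleAbs(W["pixels"][:,:,::-1],alpha=1.6))
go(*loc(PO,BY,-.095,.001),.15,BY)
E
```

```text
t 7.75 d [-0.0493  0.0007 -0.0069] turn 0.0028 q [-0.01  0.3  -0.41  1.71  0.13  1.16 -1.91]
```

View pics/w3.png

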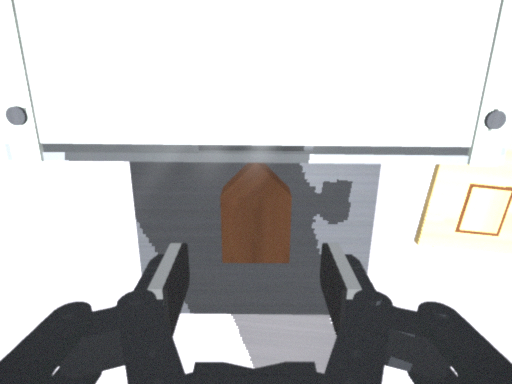

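The house lies flat and square on the shelf, centred: house mid-column 256, shelf mid 255, screws mid 256. Its tip is just short of the wall. I'll back off, close the fingers and lower them behind the base.

Request:
pendant(plan={"increments":[[0,-0.025,0,-0.005,0],[0,-0.052,0,-0.005,0],[0,-0.052,0,-0.005,0],[0,-0.052,0,-0.005,0],[0,-0.052,0,-0.005,0],[0,-0.052,0,0.02,0],[0,-0.052,0,0.04,0],[0,-0.052,0,0.04,0]]})

```text
time: 8.55
position: [0.4657, 0.1503, 0.0986]
eef_rot: [3.141, 0.005, 0.118]
ft_force: [-0.4, -0.8, 0.2]
finger_gap: 0.0001
grasp_force: 0.0
```

```bash
python3 - <<'E'
from h import *
W=dict(np.load("w3.npz"))
p=onz(W,[(222,263),(290,263),(257,163)],.108)[:,:2]-PO; c,s=np.cos(BY),np.sin(BY); print((np.c_[p@[c,s],p@[-s,c]]*1e3).round(1).tolist())
go(*loc(PO,BY,-.095,.001),.0955,BY)
go(*loc(PO,BY,-.0,.001),.0955,BY)
E
```

```text
[[-71.9, 21.1], [-71.8, -19.5], [-10.4, 0.5]]
t 8.55 d [ 0.0054 -0.0002  0.0031] turn 0.0025 q [-0.    0.24 -0.43  1.89  0.11  1.04 -1.93]
t 8.55 d [1.004e-01 1.000e-04 2.600e-03] turn 0.0025 q [-0.    0.24 -0.43  1.89  0.11  1.04 -1.93]
```

Request:
pendant(plan={"increments":[[0,0.01,0,0.002,0],[0,0.02,0,0.002,0],[0,0.028,0,0.002,0],[0,0.036,0,0.002,0],[0,0.044,0,0.002,0],[0,0.052,0,0.002,0],[0,0.06,0,0.002,0],[0,0.06,0,0.002,0]]})

```text
time: 9.35
position: [0.5278, 0.1581, 0.0994]
eef_rot: [-3.141, -0.001, 0.117]
ft_force: [-1.0, -0.4, 0.3]
finger_gap: 0.0003
grasp_force: 0.0
```

```bash
python3 - <<'E'
from h import *
from station import ctrl
W=ctrl.get_image("wrist");S=ctrl.get_image("scene")
np.savez("w4.npz",**W)
cv2.imwrite("pics/p4.png",cv2.convertScaleAbs(np.hstack([cv2.resize(W["pixels"],(480,360)),cv2.resize(S["pixels"][80:180,190:275],(306,360))])[:,:,::-1],alpha=1.6))
go(*loc(PO,BY,-.0,.001),.0955,BY)
E
```

```text
t 9.45 d [0.0388 0.0006 0.0038] turn 0.0027 q [-0.02  0.36 -0.4   1.74  0.16  1.08 -1.93]
```

View pics/p4.png

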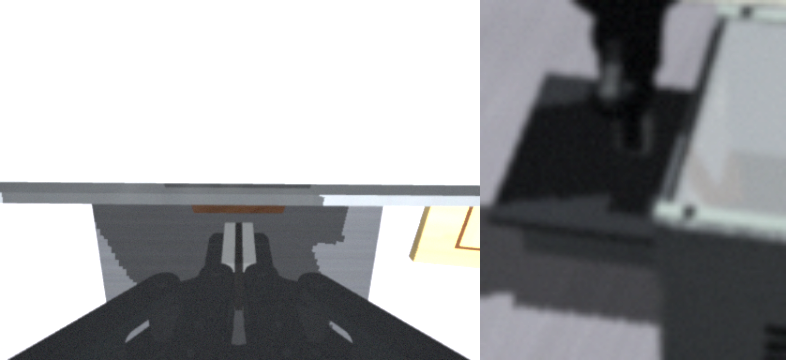

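The strip of house at (193–284, 209) is still square and centred as the fingers push it. Carrying on to the wall.

Request:
pendant(plan={"increments":[[0,0.006,0,0.001,0],[0,0.012,0,0.002,0],[0,0.018,0,0.002,0],[0,0.024,0,0.002,0],[0,0.024,0,0.002,0],[0,0.024,0,0.002,0]]})

```text
time: 10.05
position: [0.5504, 0.1609, 0.0971]
eef_rot: [-3.141, 0.0, 0.118]
ft_force: [-0.8, 0.1, -0.1]
finger_gap: 0.0003
grasp_force: 0.0
```

```bash
python3 - <<'E'
from h import *
from station import ctrl
D=ctrl.get_image("side");S=ctrl.get_image("scene")
f=lambda d,y0,y1,x0,x1:cv2.resize(d["pixels"][y0:y1,x0:x1],(400,400))
cv2.imwrite("pics/p5.png",cv2.convertScaleAbs(np.hstack([f(S,70,190,190,340),f(D,180,340,100,320)])[:,:,::-1],alpha=1.3))
go(*loc(PO,BY,-.0,.001),.0955,BY)
E
```

```text
t 10.15 d [0.0149 0.0006 0.0018] turn 0.0029 q [-0.03  0.41 -0.39  1.68  0.17  1.09 -1.93]
```

View pics/p5.png

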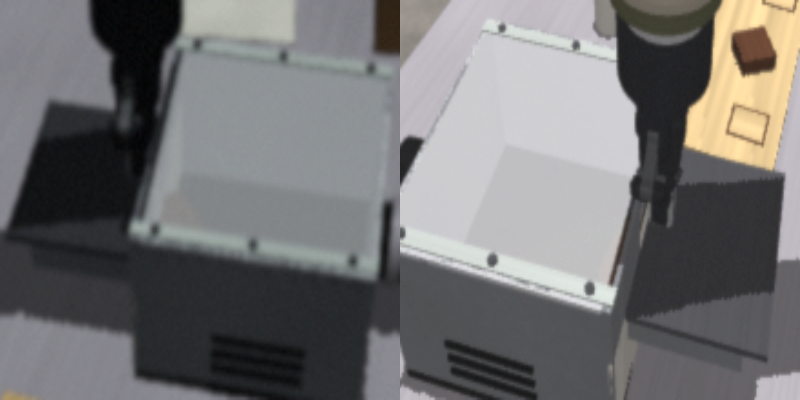

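Can't yet tell whether it has dropped: there is a brown sliver at (618,250) in the side crop. My picture allowance is used up, so from here I'll go by force and colour masks.

Request:
pendant(plan={"increments":[[0,0.002,0,0,0],[0,0.004,0,0,0],[0,0.006,0,0,0],[0,0.006,0,0,0]]})

```text
time: 10.55
position: [0.5502, 0.1613, 0.0948]
eef_rot: [3.14, 0.013, 0.12]
ft_force: [-19.5, -0.3, -3.3]
finger_gap: -0.0001
grasp_force: 0.0
```

```bash
cat > br.py <<'E'
from h import *
from station import ctrl
def brown(n,x0,y0,x1,y1):
    im=ctrl.get_image(n)["pixels"].astype(int); r,g,b=im[...,0],im[...,1],im[...,2]
    m=((r>b*1.12+4)&(r>g*1.08+2)).astype(np.uint8); k=np.zeros_like(m);k[y0:y1,x0:x1]=m[y0:y1,x0:x1]
    N,L,st,c=cv2.connectedComponentsWithStats(k)
    print(n,[(s[:5].tolist(),im[L==i].mean(0).round().tolist()) for i,s in enumerate(st) if i and s[4]>5])
brown("scene",195,85,340,190); brown("side",95,185,315,330)
E
python3 br.py
```

```text
scene [([333, 85, 7, 1, 7], [47.0, 41.0, 36.0]), ([195, 188, 6, 2, 9], [122.0, 108.0, 84.0])]
side [([255, 185, 60, 63, 2869], [169.0, 145.0, 108.0]), ([216, 267, 11, 27, 42], [53.0, 44.0, 41.0])]
```

Request:
pendant(plan={"increments":[[0,-0.01,0,0,0],[0,-0.04,0,0,0],[0,-0.06,0,-0.03,0],[0,-0.06,0,-0.08,0],[0,-0.06,0,-0.12,0],[0,-0.06,0,-0.12,0]]})

```text
time: 11.25
position: [0.4999, 0.1559, 0.2246]
eef_rot: [-3.14, -0.013, 0.118]
ft_force: [-0.1, 0.6, 0.2]
finger_gap: -0.0001
grasp_force: 0.0
```

```bash
cat >> br.py <<'E'
D=ctrl.get_image("side")
for z in(.01,.03,.05,.09,.11):
    p=onz(D,[(222,267),(222,280),(222,294)],z)[:,:2]-PO; c,s=np.cos(BY),np.sin(BY); print(z,(np.c_[p@[c,s],p@[-s,c]]*1e3).round().tolist())
W=ctrl.get_image("wrist");np.savez("w6.npz",**W);np.savez("d6.npz",**D);brown("wrist",0,0,512,384)
E
python3 br.py
```

```text
scene [([334, 85, 6, 1, 6], [45.0, 38.0, 33.0]), ([195, 188, 6, 2, 7], [121.0, 107.0, 81.0])]
side [([223, 185, 92, 63, 3403], [164.0, 142.0, 105.0]), ([223, 267, 3, 6, 6], [53.0, 45.0, 42.0]), ([216, 277, 6, 17, 21], [57.0, 48.0, 44.0])]
0.01 [[42.0, -61.0], [34.0, -31.0], [25.0, -1.0]]
0.03 [[37.0, -45.0], [29.0, -16.0], [21.0, 14.0]]
0.05 [[33.0, -29.0], [25.0, -1.0], [17.0, 28.0]]
0.09 [[23.0, 3.0], [15.0, 29.0], [8.0, 56.0]]
0.11 [[18.0, 20.0], [11.0, 45.0], [4.0, 70.0]]
wrist [([433, 0, 79, 99, 6701], [170.0, 143.0, 99.0]), ([389, 98, 25, 95, 299], [158.0, 141.0, 101.0]), ([451, 110, 61, 11, 281], [226.0, 206.0, 143.0]), ([420, 138, 53, 48, 773], [179.0, 149.0, 103.0]), ([505, 143, 7, 27, 128], [148.0, 130.0, 91.0]), ([481, 165, 10, 7, 24], [230.0, 211.0, 148.0]), ([489, 165, 21, 10, 64], [230.0, 211.0, 147.0]), ([472, 170, 6, 5, 9], [230.0, 211.0, 147.0])]
```

```bash
python3 - <<'E'
from h import *
a=np.load("side0.npz")["pixels"].astype(int);b=np.load("d6.npz")["pixels"].astype(int)
for y in range(252,300,4): print(y,a[y,214:244:2].mean(1).round().astype(int).tolist(),b[y,214:244:2].mean(1).round().astype(int).tolist())
E
python3 -c "
from h import *
go(*loc(PO,BY,.02,0),.33,BY)"
```

```text
252 [130, 130, 129, 129, 130, 129, 131, 124, 66, 99, 75, 52, 54, 54, 63] [144, 144, 144, 144, 144, 144, 144, 137, 54, 59, 58, 56, 62, 59, 69]
256 [130, 130, 130, 129, 129, 130, 128, 73, 88, 98, 58, 45, 82, 66, 63] [143, 144, 145, 144, 143, 143, 142, 80, 67, 59, 61, 49, 91, 72, 71]
260 [129, 130, 130, 130, 130, 130, 93, 68, 104, 61, 59, 71, 130, 64, 63] [144, 144, 144, 144, 144, 144, 103, 77, 74, 59, 66, 80, 145, 73, 71]
264 [130, 130, 130, 130, 131, 115, 39, 101, 76, 60, 49, 151, 71, 64, 63] [144, 144, 144, 144, 145, 127, 42, 113, 81, 66, 55, 96, 48, 40, 42]
268 [131, 130, 130, 130, 127, 46, 80, 100, 53, 50, 96, 94, 63, 63, 63] [144, 145, 145, 145, 141, 56, 92, 111, 58, 58, 92, 56, 38, 39, 38]
272 [130, 131, 130, 129, 75, 56, 102, 60, 53, 87, 140, 65, 62, 64, 63] [144, 145, 145, 147, 86, 65, 114, 68, 56, 80, 81, 40, 40, 38, 39]
276 [130, 131, 129, 109, 38, 102, 72, 53, 53, 108, 69, 62, 64, 63, 61] [144, 146, 147, 124, 48, 114, 80, 58, 57, 90, 43, 40, 39, 40, 38]
280 [130, 130, 124, 36, 96, 91, 52, 53, 53, 63, 63, 64, 62, 62, 62] [147, 147, 140, 48, 106, 100, 57, 59, 57, 42, 36, 39, 39, 37, 38]
284 [131, 129, 59, 66, 102, 56, 53, 53, 56, 62, 63, 62, 62, 62, 62] [147, 146, 69, 80, 114, 62, 59, 58, 51, 38, 39, 39, 38, 38, 37]
288 [130, 84, 38, 100, 64, 52, 53, 53, 62, 63, 63, 63, 63, 61, 63] [147, 99, 51, 111, 73, 58, 58, 57, 39, 37, 39, 39, 39, 38, 39]
292 [111, 30, 97, 89, 52, 53, 53, 58, 63, 63, 64, 61, 63, 62, 64] [128, 46, 108, 99, 59, 58, 59, 64, 39, 37, 40, 39, 39, 39, 39]
296 [153, 151, 132, 54, 53, 52, 56, 62, 62, 63, 64, 61, 61, 63, 63] [171, 168, 147, 59, 59, 58, 62, 69, 45, 39, 38, 38, 36, 38, 40]
t 11.5 d [ 0.0894  0.0014 -0.1139] turn 0.0027 q [ 0.01  0.19 -0.43  1.66  0.08  1.3  -1.88]
```

Request:
pendant(plan={"increments":[[0,0,0,-0.04,0],[0,0.02,0,-0.08,0],[0,0.05,0,-0.11,0],[0,0.09,0.001,-0.11,0],[0,0.09,0.001,-0.11,0],[0,0.09,0.001,-0.11,0]]})

```text
time: 12.1
position: [0.5864, 0.164, 0.3245]
eef_rot: [-3.141, 0.005, 0.118]
ft_force: [0.2, 0.5, 0.2]
finger_gap: 0.0004
grasp_force: 0.0
```

```bash
python3 - <<'E'
from h import *
from station import ctrl
W=ctrl.get_image("wrist");im=W["pixels"].astype(int);np.savez("w7.npz",**W)
r,g,b=im[...,0],im[...,1],im[...,2]
m=((r>b*1.10+3)&(r>g*1.05+2)).astype(np.uint8)
N,L,st,c=cv2.connectedComponentsWithStats(m)
R=lambda uv,z:(lambda p:np.c_[p@[np.cos(BY),np.sin(BY)],p@[-np.sin(BY),np.cos(BY)]]*1e3)(onz(W,uv,z)[:,:2]-PO).round().tolist()
for i,s in enumerate(st):
    if i and s[4]>30:
        x,y,w,h,a=s; print(s.tolist(),im[L==i].mean(0).round(),R([c[i]],.02)); 
        k=cv2.findContours((L==i).astype(np.uint8),0,2)[0][0]; print("  ",R(cv2.approxPolyDP(k,4,True)[:,0],.025))
E
```

```text
[354, 68, 158, 173, 22767] [178. 154. 107.] [[-6.0, -248.0]]
   [[106.0, -163.0], [-103.0, -141.0], [-127.0, -369.0], [90.0, -317.0]]
```

```bash
python3 - <<'E'
from h import *
W=dict(np.load("w7.npz"));im=W["pixels"].astype(int)
Ti=np.linalg.inv(W["T"])
def px(x,y,z):
    p=np.r_[loc(PO,BY,x,y),z,1]; q=W["mtx"]@(Ti@p)[:3]; return (q[:2]/q[2]).round().astype(int)
for z in(.012,.03): 
  print("z",z)
  for x in np.arange(.005,.13,.012):
    o=[]
    for y in np.arange(-.06,.061,.015):
        u,v=px(x,y,z); o.append("%d,%d:"%(u,v)+str(im[v,u].tolist()) if 0<=u<512 and 0<=v<384 else "-")
    print(round(x,3),o)
E
```

```text
z 0.012
0.005 ['299,147:[170, 173, 175]', '288,147:[169, 172, 173]', '277,147:[169, 173, 174]', '265,147:[176, 175, 174]', '254,147:[176, 175, 173]', '243,147:[178, 175, 175]', '232,147:[167, 171, 174]', '221,147:[170, 171, 172]', '210,147:[167, 169, 171]']
0.017 ['299,139:[170, 173, 175]', '288,139:[172, 174, 175]', '277,139:[171, 173, 173]', '266,139:[178, 178, 176]', '254,139:[176, 175, 176]', '243,139:[179, 176, 177]', '232,138:[171, 174, 175]', '221,138:[166, 170, 172]', '209,138:[166, 168, 169]']
0.029 ['300,130:[170, 174, 176]', '288,130:[170, 173, 175]', '277,130:[169, 172, 174]', '266,130:[176, 177, 176]', '254,130:[177, 176, 175]', '243,130:[179, 176, 176]', '232,129:[169, 172, 174]', '220,129:[170, 173, 173]', '209,129:[169, 171, 174]']
0.041 ['300,121:[170, 174, 174]', '289,120:[172, 176, 176]', '277,120:[172, 175, 177]', '266,120:[173, 175, 176]', '254,120:[180, 178, 177]', '243,120:[171, 175, 176]', '232,120:[170, 173, 173]', '220,120:[170, 172, 174]', '209,120:[168, 170, 172]']
0.053 ['300,111:[170, 174, 175]', '289,111:[173, 176, 178]', '277,111:[173, 176, 178]', '266
[... 3624 characters left out ...]
73, 175]', '292,72:[172, 176, 177]', '279,72:[172, 176, 176]', '267,72:[172, 172, 174]', '254,72:[174, 176, 177]', '242,72:[172, 176, 177]', '230,72:[170, 172, 173]', '217,72:[170, 172, 174]', '205,72:[169, 171, 172]']
0.113 ['305,62:[169, 172, 172]', '292,62:[168, 172, 173]', '280,62:[171, 174, 175]', '267,62:[171, 174, 176]', '254,62:[171, 173, 176]', '242,62:[172, 175, 177]', '229,62:[167, 169, 172]', '217,62:[169, 172, 173]', '204,62:[166, 170, 171]']
0.125 ['305,51:[170, 172, 172]', '292,51:[171, 174, 175]', '280,51:[167, 171, 172]', '267,51:[169, 172, 175]', '255,51:[170, 172, 175]', '242,51:[169, 170, 173]', '229,51:[167, 170, 173]', '217,51:[166, 169, 171]', '204,51:[168, 170, 171]']
```

```bash
python3 - <<'E'
from h import *
from station import ctrl
W=dict(np.load("w7.npz"));S=ctrl.get_image("scene");D=ctrl.get_image("side")
def R(d,uv,z): p=onz(d,uv,z)[:,:2]-PO; return (np.c_[p@[np.cos(BY),np.sin(BY)],p@[-np.sin(BY),np.cos(BY)]]*1e3).round(1).tolist()
for n,d,(x0,y0,x1,y1),th in(("W",W,(190,40,320,185),.3),("S",S,(238,95,335,150),None),("D",D,(115,195,240,290),None)):
    im=cv2.GaussianBlur(d["pixels"].astype(np.float32),(0,0),1.2); t=im[...,0]-im[...,2]; sub=t[y0:y1,x0:x1]
    med=np.median(sub); m=np.zeros(t.shape,np.uint8); m[y0:y1,x0:x1]=sub>med+2.5
    N,L,st,c=cv2.connectedComponentsWithStats(m)
    print(n,"med",med,"sd",sub.std())
    for i in range(1,N):
        if st[i][4]>25:
            k=cv2.findContours((L==i).astype(np.uint8),0,1)[0][0]; a=cv2.approxPolyDP(k,2,True)[:,0]
            print(st[i].tolist(),a.tolist()); 
            for z in(.02,.09): print("  z",z,R(d,a,z))
E
```

```text
W med -4.4187393 sd 1.7742578
[237, 116, 35, 44, 1353] [[239, 124], [237, 159], [270, 159], [270, 125], [255, 116]]
  z 0.02 [[37.4, 19.9], [-9.2, 23.1], [-9.1, -21.1], [36.2, -20.3], [47.7, -0.8]]
  z 0.09 [[47.5, 16.8], [8.2, 19.6], [8.3, -17.7], [46.5, -17.1], [56.2, -0.6]]
S med -5.3899765 sd 1.3155744
[238, 107, 12, 27, 164] [[247, 107], [238, 108], [238, 133], [242, 120], [247, 116]]
  z 0.02 [[-34.1, 147.7], [-57.8, 139.0], [-37.1, 40.7], [-37.0, 92.3], [-26.8, 110.7]]
  z 0.09 [[-16.6, 64.8], [-38.1, 57.0], [-19.4, -32.0], [-19.3, 14.7], [-10.1, 31.3]]
[249, 126, 17, 13, 150] [[251, 129], [250, 137], [265, 138], [257, 126]]
  z 0.02 [[-6.6, 61.8], [-3.5, 31.5], [35.3, 34.7], [6.9, 76.1]]
  z 0.09 [[8.3, -12.9], [11.1, -40.3], [46.2, -37.4], [20.5, -0.0]]
D med -1.7967224 sd 5.5084743
[221, 195, 19, 10, 156] [[221, 197], [222, 201], [239, 204], [239, 195]]
  z 0.02 [[99.8, -256.9], [93.5, -243.3], [52.5, -242.6], [60.4, -274.7]]
  z 0.09 [[75.0, -175.0], [69.5, -163.1], [33.6, -162.4], [40.5, -190.6]]
[231, 256, 9, 22, 94] [[237, 256], [231, 269], [232, 277], [239, 260]]
  z 0.02 [[18.7, -87.2], [22.0, -52.6], [15.3, -34.6], [12.4, -78.1]]
  z 0.09 [[4.0, -26.4], [6.9, 3.9], [1.0, 19.7], [-1.5, -18.4]]
[208, 266, 19, 24, 213] [[226, 266], [216, 274], [208, 289], [219, 288]]
  z 0.02 [[33.2, -57.4], [46.4, -34.2], [50.7, 2.1], [32.0, -4.8]]
  z 0.09 [[16.7, -0.3], [28.2, 20.0], [32.0, 51.8], [15.6, 45.8]]
```

Request:
pendant(plan={"increments":[[0,0.03,0,0,0],[0,0.06,0,0,0],[0,0.08,0,0,0],[0,0.08,0,0,0],[0,0.08,0,0,0],[0,0.08,0,0,0]]})

```text
time: 12.85
position: [0.6648, 0.1737, 0.3283]
eef_rot: [-3.141, -0.001, 0.118]
ft_force: [-0.7, -0.4, -0.4]
finger_gap: 0.0001
grasp_force: 0.0
```

```bash
python3 - <<'E'
from h import *
from station import ctrl
W=dict(np.load("w7.npz"));V=ctrl.get_image("wrist");np.savez("w8.npz",**V)
out=[]
for d in(W,V):
    o=np.array([[*loc(PO,BY,.02),.03],[*loc(PO,BY,.004,.0),.14],[*loc(PO,BY,.006,0),.132],[*loc(PO,BY,.006,0),.093],[*loc(PO,BY,.004,0),.01],[*loc(PO,BY,.03,0),.14]])
    q=(W["mtx"]@(np.linalg.inv(d["T"])@np.c_[o,np.ones(6)].T)[:3]); q=(q[:2]/q[2]).T.round().astype(int)
    print("px mid, walltop, hinge, flapbot, floorcorner, roof30:",q.tolist())
    u,v=q[0]; im=cv2.GaussianBlur(d["pixels"].astype(np.float32),(0,0),1.2); t=im[...,0]-im[...,2]
    m=np.zeros(t.shape,np.uint8); x0=max(u-45,0);m[max(v-60,0):v+70,x0:u+45]=t[max(v-60,0):v+70,x0:u+45]>-1.9
    N,L,st,c=cv2.connectedComponentsWithStats(m); i=1+st[1:,4].argmax()
    k=cv2.findContours((L==i).astype(np.uint8),0,1)[0][0];a=cv2.approxPolyDP(k,2,True)[:,0];print(st[i].tolist(),a.tolist());out.append(a)
    print("col",[(y,*[d["pixels"][y,x].tolist() for x in(u,u-35)]) for y in range(q[4][1]-4,q[1][1]+24,3)if y<384])
E
```

```text
px mid, walltop, hinge, flapbot, floorcorner, roof30: [[254, 139], [254, 175], [254, 171], [254, 162], [254, 148], [254, 150]]
[237, 116, 35, 44, 1353] [[239, 124], [237, 159], [270, 159], [270, 125], [255, 116]]
col [(144, [174, 173, 173], [167, 168, 170]), (147, [176, 175, 173], [167, 171, 172]), (150, [175, 175, 173], [185, 188, 189]), (153, [175, 174, 173], [185, 188, 189]), (156, [175, 174, 173], [189, 191, 192]), (159, [184, 184, 185], [185, 190, 189]), (162, [182, 185, 188], [187, 189, 190]), (165, [180, 184, 187], [178, 183, 184]), (168, [183, 184, 188], [174, 177, 180]), (171, [172, 173, 176], [173, 177, 180]), (174, [97, 100, 102], [93, 95, 96]), (177, [68, 71, 73], [69, 71, 73]), (180, [70, 73, 76], [69, 72, 75]), (183, [52, 53, 54], [47, 47, 50]), (186, [51, 51, 52], [51, 52, 54]), (189, [47, 50, 49], [47, 50, 52]), (192, [43, 42, 44], [49, 50, 51]), (195, [46, 46, 49], [43, 44, 48]), (198, [42, 41, 47], [44, 47, 47])]
px mid, wa
[... 434 characters left out ...]
, [165, 166, 168]), (217, [154, 152, 151], [167, 169, 169]), (220, [167, 168, 171], [165, 168, 169]), (223, [167, 169, 171], [166, 168, 169]), (226, [163, 166, 170], [165, 168, 168]), (229, [160, 162, 164], [154, 157, 159]), (232, [159, 161, 162], [155, 157, 161]), (235, [158, 162, 165], [154, 157, 160]), (238, [47, 48, 46], [154, 157, 160]), (241, [25, 23, 27], [152, 154, 159]), (244, [29, 29, 26], [110, 111, 114]), (247, [25, 24, 25], [59, 62, 63]), (250, [22, 23, 19], [63, 64, 68]), (253, [22, 23, 22], [69, 69, 75]), (256, [19, 18, 16], [70, 71, 76]), (259, [27, 22, 24], [63, 66, 70]), (262, [15, 16, 20], [65, 66, 70]), (265, [23, 22, 24], [63, 65, 69]), (268, [22, 22, 21], [53, 53, 57])]
```

```bash
python3 - <<'E'
from h import *
W=dict(np.load("w7.npz"));V=dict(np.load("w8.npz"))
for n,a,b in(("base",(253.5,158.5),(253.5,218.5)),("tip",(255,116),(254,175)),("shU",(239,124),(239,187)),("shL",(270,125),(269,185))):
    x,e=tri(W,a,V,b);p=x[:2]-PO;print(n,(p@[np.cos(BY),np.sin(BY)]).round(4),(p@[-np.sin(BY),np.cos(BY)]).round(4),x[2].round(4),np.round(e,1))
E
```

```text
base 0.0022 0.0012 0.063 [0.2 0.2]
tip 0.0474 0.0 0.0171 [0.9 0.9]
shU 0.0425 0.0192 0.0553 [0.9 0.9]
shL 0.0382 -0.0195 0.0333 [0.2 0.2]
```

```bash
python3 -c "
from station import ctrl
print(ctrl.sign_off())"
```

```text
the job is handed in; nothing more can be done
None
```

The house piece went through the flap gable first and is fully inside the box, below the sill, but it leans at about 45° (point on the floor, base against the inner wall) instead of lying flat; by the camera measurements the flap is shut, the other pieces and the glue bottle were never approached, and the job is handed in at about 13 s (no verdict was returned).

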